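# Reset the tripped drive of the watchmaker's lathe

## Task

The lathe's drive has tripped: on the grey box whose sliding cover carries a round post, push the cover along its rails to the far stop, reach shut fingertips into the round well and press the sunken key fully down, holding it there for about a second. Then push the cover back along the rails until it is fully home over the well. Only push and press: never lift the cover out of its rails, and leave the other box's cover and the loose things on the bench where they are.

Things in the scene. Friction and masses are not known exactly. Their poses are not given: they have to be found in the camera images.
- drive: The lathe's grey drive box, fixed to the table, 120 mm (x) by 200 mm (y) by 60 mm high; its cover has a round post. Origin at the centre of its underside, z up. On its flat top two rails 8 mm high run along y, their inner faces 34 mm either side of x = 0. End stops 8 mm high face inwards at y = -79 and +59 mm. A dial 20 mm across, 6 mm high, lies at y = 85 mm.
- drive_well (a point): Centre of the mouth of the round well, level with the drive box's top, 60 mm above the table, at y = -45 mm of the box; same axes as the box. The well is 50 mm across and 28 mm deep. At its centre stands a white round key 20 mm across, its top 18 mm below the mouth when up and 24 mm below when fully down.
- reset_key (a joint): Travel of the sunken key in the well: 0 up, 0.006 m fully down. Springs back by itself; about 1.2 N starts it and 4 N takes it fully down.
- cover_post (a point): Top centre of the round post (18 mm across, 22 mm tall) in the middle of the loose steel cover (64 x 64 x 6 mm, about 0.2 kg) that slides between the drive box's rails. Post top 28 mm above the well's mouth. y in the well's frame: 0 centred over the well, -2 mm at the home stop, +72 mm at the far stop (well open). At the start 0 to 15 mm.
- cover2_bar (a point): Top centre of the straight bar (44 mm along x, 10 mm thick, 22 mm tall) on the other drive box's cover, which is to be left alone. That box has the same size, build and rails and is fixed too; along this frame's y it reaches 55 mm to -y and 145 mm to +y of here. Bar top 88 mm above the table.
- oil_pot: Small amber glass oil pot with a brass lid, 38 mm across, 34 mm high; origin at the centre of its underside. A bystander
- gear: Brass toothed wheel lying flat, 42 mm across, 17 mm high at its hub; origin at the centre of its underside. A bystander
- loupe: Black eyeglass (watchmaker's loupe), 36 mm across at its upper end, 30 mm high; origin at the centre of its underside. A bystander
- watch: Steel watch case lying face up, 40 mm across, 10 mm high; origin at the centre of its underside. A bystander
- collet: Upright steel collet, 24 mm across at its flared upper end, 34 mm high; origin at the centre of its underside. A bystander
- driver: Small screwdriver lying down, 105 mm long, 9 mm high, along its own x; origin at the centre of its underside. A bystander
- tweezers: Steel tweezers lying down, 110 mm long, 7 mm high, along its own x; origin at the centre of its underside. A bystander
Things that resemble listed ones, but are neither listed nor needed, are in the scene too. Leave any orange look-alike of the part that bears cover_post alone. What is shaped like the drive but turquoise is not meant.

How it is judged:
By the outcome, as a careful person would: the job done as asked, in the order asked, and still so for the second after the job is handed in, with the robot touching nothing.
It also fails if it takes over 58 s, if anything falls off the work surface, if the arm or the gripper's body presses on something with over 40 N, if the wrist force passes 120 N, or if a joint passes its speed limit or range.

## Robot

A 6-joint arm with a two-finger parallel gripper is mounted at the origin on the work surface. World frame = base frame: x ahead of the robot, y to its left, z up, the work surface at z = 0. Lengths are in m, angles in rad, forces in N, time in s.
With the tool pointing down it reaches from about 0.325 to 0.9 m from the base axis. Payload 6.1 kg.
Tool frame: the origin (TCP) lies on the mounting face of the last link; the fingertips stand 173 mm ahead of it and the grasp point (between the pads) lies 155 mm ahead of it (env.tcp_to_grasp is the distance from the TCP to the grasp point, in m); z points along the fingers, y is the direction in which the jaws open and shut (so a half turn about z gives the same grasp; the last joint's range is limited). The gripper opens to 85 mm and grips with 20 to 120 N. Pads are 22 mm wide; open, the fingers measure 114 mm over their backs; the gripper's body (76 mm by 85 mm) begins 54 mm behind the grasp point. The pads swing forward as they close: fully open they stand 13 mm farther back than shut.
Start: joints at [-1.401, 0.22, 1.526, -0, 1.395, -0.126], TCP at [0.182, -0.598, 0.405] pointing down, gripper open.
Joint ranges: [-2.98, 2.98], [-0.91, 2.08], [0.09, 2.57], [-1.24, 4.39], [0.2, 2.65], [-2.68, 2.68]. Speed limits (rad/s): [2.57, 2.57, 3.01, 3.14, 3.14, 3.14].

## Interface

Orientations are given as a 3x3 rotation matrix whose columns are the frame's x, y, z axes.
In Python, from rig import env, capture, workorder gives the robot as it stands.
- The arm moves only by the tool servo_tool, never from a script. Its argument "series" is a list that holds one entry, the list of rows, each a list of 7 numbers: the opening, from -1 (shut) to 1 (fully open), then the shift along the world's x, y, z in units of 50 cm (1.0 is 50 cm), then the turn, a rotation vector about the world's x, y, z in units of 2 pi rad (1.0 is 2 pi rad). A call has 1 to 10 rows; each row is the pose to reach, as a shift and turn from the pose measured when the call began, turning the shorter way round; what a row does not reach only later rows make up. A row lasts 1/12 s, in which the tool goes at most 41.7 mm and 7.16 degrees, less where a joint would pass 70% of its speed; a pose out of reach is approached as far as the arm can. A call with a number of a shift or a turn outside -1 to 1 is refused whole. A call with a gripper value outside its range is refused whole. The fingers move at their own pace and stop on an object; the grip force is fixed at half the most. Time passes only in rows, so rows that repeat a pose let the fingers close. It gives the time, the measured TCP pose, the force and the opening at its end, in the units of the state.
- env.sense(): the state, without advancing time (a new reading comes with each control period).
- capture(name): name is "side" or "top" or "wrist"; returns a dict with "img" (400x640x3 uint8, red, green, blue), "intrinsics" (3x3 intrinsics, pixels), "extrinsics" (4x4, takes a point from camera to world coordinates). Camera axes: x right, y down, z forward; pixel columns grow to the right and rows downward; lengths in m; the calibration is good to about 2 mm. A picture is of the moment at which its call begins. There is no depth.
- workorder.sign_off(): hands the job in, once; it reports no verdict.
The state is a dict: "time_s": time; "joint_positions": joint angles; "qd": joint speeds; "joint_efforts": joint torques, N m; "tool_pos": TCP position; "orientation": TCP orientation; "ft_force": force on the tool from outside, world axes, zero at the start; "torque": the same for the moment, N m; "opening": opening from 0.0 (shut) to 1.0 (fully open).
Only numpy, scipy, OpenCV 4.12 (cv2) and the standard library are available. Lean on these libraries where they do the work, as an engineer would, in place of code of your own. Each camera call takes 0.05 s, during which the arm holds its last target.

## Working session

There is one attempt and no reset: what is moved stays moved. The work goes in short steps, Python scripts to look and compute and a tool call to move; the robot and the scene stay as the last step left them, time stands still between calls to the robot, and variables do not carry over. Pictures are saved under pics/ and viewed, and the job is handed in when it is done.

Besides the shell and the picture viewer there is one more tool, called as name([rows], argument=value, ...), one row to a line, values as JSON. servo_tool: Moves the arm, as the interface text tells. Its arguments: {"type":"object","properties":{"series":{"type":"array","items":{"type":"array","items":{"type":"array","items":{"type":"number","minimum":-1,"maximum":1}}}}},"required":["series"]}

```bash
mkdir -p pics; ls; python3 - <<'E'
from rig import env,capture
import cv2,numpy as np
for n in ["side","top","wrist"]:
    c=capture(n); cv2.imwrite(f"pics/{n}0.png",c["img"][:,:,::-1]); np.savez(f"{n}0.npz",**c); print(n,c["intrinsics"].tolist(),np.round(c["extrinsics"],4).tolist())
s=env.sense(); print(s, env.tcp_to_grasp)
E
```

```text
pics
side [[437.7106551473842, 0.0, 318.92813855456296], [0.0, 437.7106551473842, 200.20355243471857], [0.0, 0.0, 1.0]] [[-0.9964, -0.0686, 0.0489, 0.4663], [-0.0839, 0.7524, -0.6534, 0.5511], [0.008, -0.6551, -0.7555, 0.8665], [0.0, 0.0, 0.0, 1.0]]
top [[435.7780608371784, 0.0, 310.6699420615758], [0.0, 435.7780608371784, 203.9580531567429], [0.0, 0.0, 1.0]] [[0.02, -0.9777, 0.2091, 0.2771], [-0.9998, -0.0194, 0.0048, -0.1352], [-0.0006, -0.2092, -0.9779, 1.2153], [0.0, 0.0, 0.0, 1.0]]
wrist [[291.9518281496894, 0.0, 323.2834981354351], [0.0, 291.9518281496894, 197.68313221204258], [0.0, 0.0, 1.0]] [[0.2914, -0.9054, -0.3088, 0.2621], [-0.9566, -0.2767, -0.0914, -0.5729], [-0.0027, 0.322, -0.9467, 0.3724], [0.0, 0.0, 0.0, 1.0]]
{'time_s': 0.15, 'joint_positions': array([-1.40109864e+00,  2.21091737e-01,  1.52732964e+00,  9.76795102e-06,
        1.39470195e+00, -1.26087766e-01]), 'qd': array([-0.00213828, -0.00278544, -0.00233719, -0.00069542,  0.0022246 ,
       -0.0006768 ]), 'joint_efforts': array([ 3.14669278e-04, -4.97483110e+01, -3.89905536e+01, -3.48768808e-04,
        7.10822846e-03, -2.78342674e-05]), 'tool_pos': array([ 0.1821538 , -0.59766194,  0.40383126]), 'orientation': array([[ 9.56574009e-01,  2.91489455e-01, -2.49026575e-04],
       [ 2.91489492e-01, -9.56572838e-01,  1.51030191e-03],
       [ 2.02025023e-04, -1.51730418e-03, -9.99998828e-01]]), 'ft_force': array([ 0.68928816,  0.11555334, -0.22661386]), 'torque': array([ 0.00262178,  0.03857276, -0.01665451]), 'opening': 0.9994058552149261} 0.1547
```

View pics/top0.png

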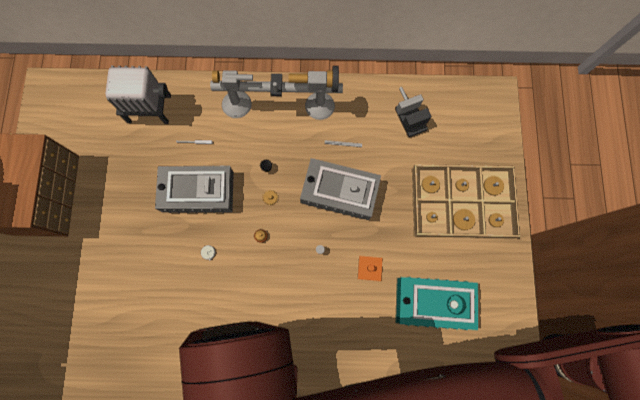

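View pics/side0.png

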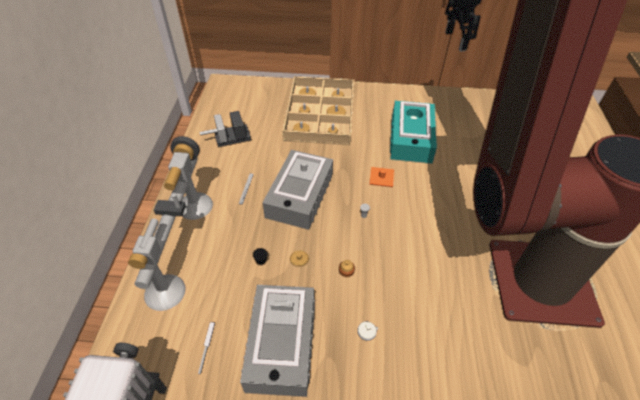

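View pics/wrist0.png

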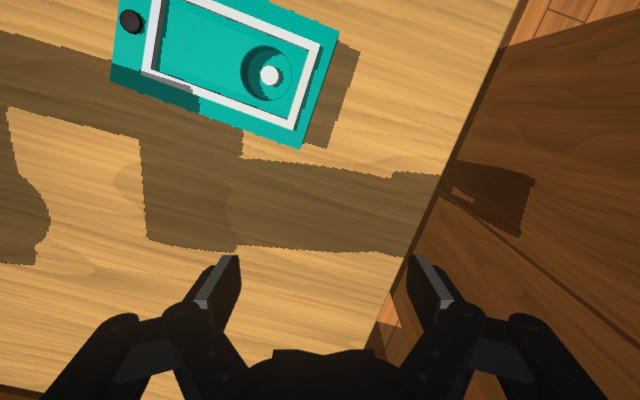

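Candidates in the top view: the grey box at (341,188) with a round post at (354,189); the grey box at (195,189) with a bar; the turquoise box at (438,304); and the orange look-alike cover at (370,268). I choose the grey box at (341,188) and check it in close crops.

```bash
python3 - <<'E'
import cv2
a=cv2.imread("pics/top0.png")[150:226,290:390]; cv2.imwrite("pics/topc.png",cv2.resize(a,None,fx=7.5,fy=7.5,interpolation=cv2.INTER_CUBIC))
a=cv2.imread("pics/side0.png")[145:230,255:345]; cv2.imwrite("pics/sidec.png",cv2.resize(a,None,fx=7,fy=7,interpolation=cv2.INTER_CUBIC))
E
```

```text
(no output)
```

View pics/topc.png

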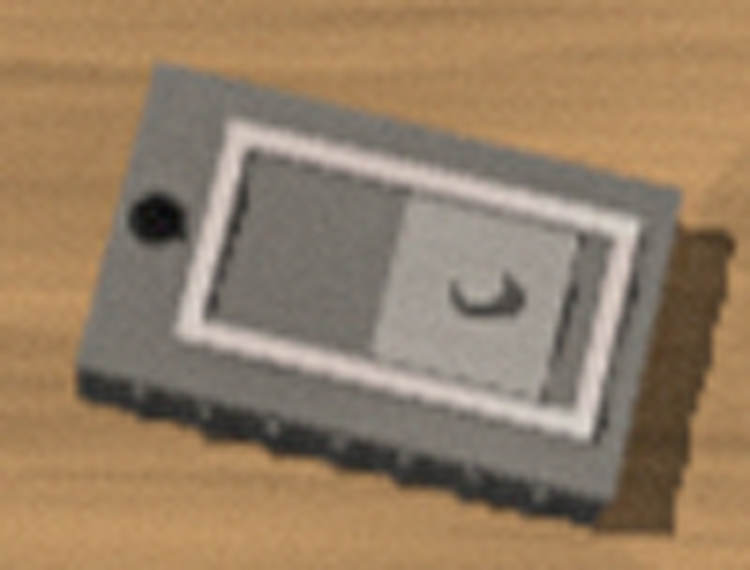

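View pics/sidec.png

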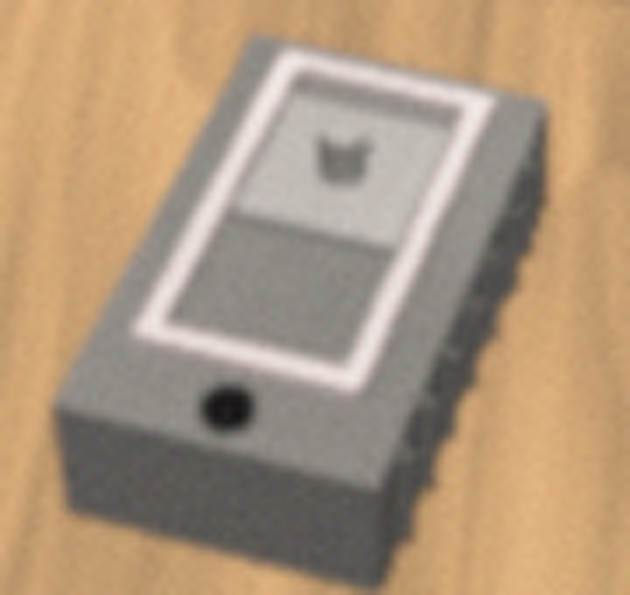

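```bash
cat > h.py <<'E'
import numpy as np
def ray(c,u,v,z):
    K=c["intrinsics"];E=c["extrinsics"]
    d=E[:3,:3]@np.linalg.inv(K)@[u,v,1]; o=E[:3,3]
    return o+d*(z-o[2])/d[2]
def proj(c,p):
    K=c["intrinsics"];E=c["extrinsics"]
    q=K@(E[:3,:3].T@(np.asarray(p)-E[:3,3])); return q[:2]/q[2]
def boxfit(P): # corners order: any; model list same
    pass
E
python3 - <<'E'
from h import *
t=np.load("top0.npz"); s=np.load("side0.npz")
# model: box x(+) = away (image up in top). corners TL(+x,+y) TR(+x,-y) BR(-x,-y) BL(-x,+y)
M=np.array([[60,100],[60,-100],[-60,-100],[-60,100]])/1000
T=[(155,63),(680,188),(605,503),(80,368)]
S=[(58,408),(258,38),(545,103),(383,490)]
for c,L,f,o in((t,T,7.5,(290,150)),(s,S,7,(255,145))):
    P=np.array([ray(c,o[0]+(u+.5)/f-.5,o[1]+(v+.5)/f-.5,.06)[:2] for u,v in L])
    cen=P.mean(0); A=P-cen
    a=np.arctan2((M[:,0]*A[:,1]-M[:,1]*A[:,0]).sum(),(M*A).sum())
    R=np.array([[np.cos(a),-np.sin(a)],[np.sin(a),np.cos(a)]])
    print(cen,np.degrees(a),np.round((A-M@R.T)*1000,1).tolist())
    cv=(490,270) if f==7.5 else (345,150)
    p=ray(c,o[0]+cv[0]/f-.5,o[1]+cv[1]/f-.5,.088)[:2]
    print("post local",(R.T@(p-cen))*1000, p)
for n,c,uv,z in(("gear",t,(270,198),.01),("loupe",t,(266,165),.03),("collet",t,(321,249),.034),("tweez",t,(343,144),.005)): print(n,ray(c,*uv,z))
E
```

```text
[ 0.57400198 -0.20904491] -13.122829414080462 [[-0.5, -0.4], [0.7, 1.0], [-0.4, 2.2], [0.2, -2.8]]
post local [  5.51270897 -37.13920168] [ 0.57093867 -0.24646585]
[ 0.57334482 -0.20922591] -12.825501662494975 [[-0.9, -0.6], [-1.9, 1.2], [2.3, 0.4], [0.5, -1.0]]
post local [ -3.44078157 -25.05207053] [ 0.56442877 -0.23288916]
gear [ 0.54989002 -0.01353324  0.01      ]
loupe [ 6.41061890e-01 -4.15523973e-04  3.00000000e-02]
collet [ 0.40543454 -0.15985627  0.034     ]
tweez [ 0.71722409 -0.22019321  0.005     ]
```

servo_tool([
  [[-1,0.08,0.07,-0.02,0,0,-0.016],[-1,0.16,0.14,-0.04,0,0,-0.032],[-1,0.24,0.21,-0.06,0,0,-0.048],[-1,0.32,0.28,-0.08,0,0,-0.064],[-1,0.39,0.35,-0.1,0,0,-0.083],[-1,0.46,0.42,-0.1,0,0,-0.083],[-1,0.53,0.48,-0.1,0,0,-0.083],[-1,0.6,0.54,-0.1,0,0,-0.083],[-1,0.65,0.59,-0.1,0,0,-0.083],[-1,0.68,0.62,-0.1,0,0,-0.083]],
])

```text
time_s: 0.98
tool_pos: [0.4878, -0.3194, 0.3544]
orientation: [[0.975, -0.224, 0.0], [-0.224, -0.975, 0.002], [-0.0, -0.002, -1.0]]
ft_force: [1.1, -1.1, 0.6]
opening: 0.003
```

```bash
cat > look.py <<'E'
import sys,cv2,numpy as np
from rig import env,capture
for a in sys.argv[1:]:
    n,t=a.split(":")
    c=capture(n); np.savez(f"{t}.npz",**c); cv2.imwrite(f"pics/{t}.png",c["img"][:,:,::-1])
s=env.sense(); print(s["time_s"],s["tool_pos"].round(4),s["orientation"].round(4).tolist(),s["ft_force"].round(2),s["opening"])
E
python3 look.py wrist:w1 top:t1
```

```text
1.0833 [ 0.49   -0.3166  0.3544] [[0.976, -0.2176, 0.0015], [-0.2176, -0.976, 0.0036], [0.0006, -0.0038, -1.0]] [ 0.34 -0.42 -0.2 ] -0.0023567488334358677
```

View pics/w1.png

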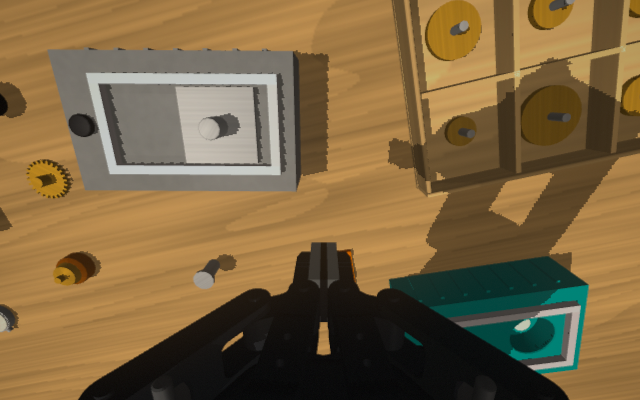

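```bash
python3 - <<'E'
import cv2
a=cv2.imread("pics/w1.png")[40:200,40:310]; cv2.imwrite("pics/w1c.png",cv2.resize(a,None,fx=2.96,fy=2.96,interpolation=cv2.INTER_CUBIC))
E
```

```text
(no output)
```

View pics/w1c.png

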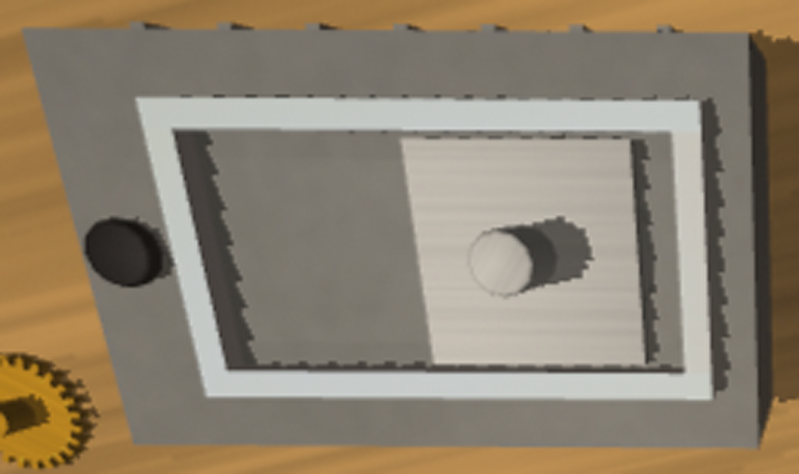

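```bash
python3 - <<'E'
from h import *
c=np.load("w1.npz");f=2.96;o=(40,40)
M=np.array([[60,100],[60,-100],[-60,-100],[-60,100]])/1000
q=lambda u,v,z: ray(c,o[0]+(u+.5)/f-.5,o[1]+(v+.5)/f-.5,z)[:2]
P=np.array([q(*p,.06) for p in [(23,28),(749,34),(758,447),(133,443)]])
cen=P.mean(0); A=P-cen
a=np.arctan2((M[:,0]*A[:,1]-M[:,1]*A[:,0]).sum(),(M*A).sum())
R=np.array([[np.cos(a),-np.sin(a)],[np.sin(a),np.cos(a)]])
print(cen,np.degrees(a),np.round((A-M@R.T)*1000,1).tolist())
L=lambda p:np.round(R.T@(p-cen)*1000,1)
print("post",L(q(502,261,.088)),q(502,261,.088))
for p in [(400,138),(630,138),(646,364),(432,362)]: print(L(q(*p,.066)))
E
```

```text
[ 0.57533979 -0.20978466] -13.386416242143401 [[-0.5, -0.3], [-0.4, 0.2], [0.7, 0.2], [0.2, -0.1]]
post [  0.7 -35.5] [ 0.56785827 -0.24444932]
[31.9 -2.6]
[ 32.4 -66.6]
[-31.5 -67. ]
[-31.4  -2.3]
```

servo_tool([
  [[-1,0.07,0.037,-0.03,0,0,-0.002],[-1,0.137,0.074,-0.07,0,0,-0.002],[-1,0.137,0.074,-0.122,0,0,-0.002],[-1,0.137,0.074,-0.122,0,0,-0.002],[-1,0.137,0.074,-0.122,0,0,-0.002],[-1,0.137,0.074,-0.122,0,0,-0.002]],
])

```text
time_s: 1.58
tool_pos: [0.558, -0.2805, 0.294]
orientation: [[0.973, -0.23, 0.001], [-0.23, -0.973, 0.003], [0.001, -0.003, -1.0]]
ft_force: [0.5, -0.4, -0.3]
opening: -0.006
```

```bash
python3 look.py wrist:w2 side:s2
```

```text
1.6833 [ 0.5583 -0.281   0.2954] [[0.9729, -0.2312, 0.0038], [-0.2313, -0.9729, 0.0017], [0.0033, -0.0025, -1.0]] [ 1.35 -0.07  0.86] -0.0033782403064044502
```

View pics/w2.png

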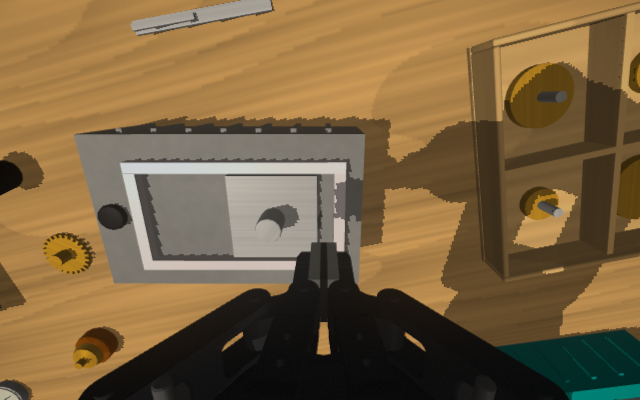

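View pics/s2.png

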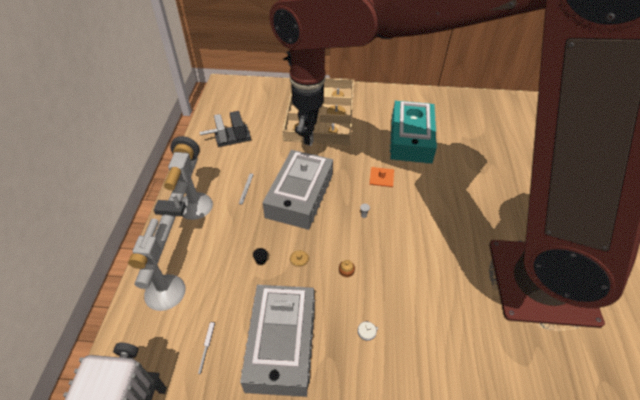

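servo_tool([
  [[-1,0,0.002,-0.03,0,0,0],[-1,0,0.002,-0.06,0,0,0],[-1,0,0.002,-0.085,0,0,0],[-1,0,0.002,-0.096,0,0,0],[-1,0,0.002,-0.096,0,0,0],[-1,0,0.002,-0.096,0,0,0]],
])

```text
time_s: 2.18
tool_pos: [0.5581, -0.2803, 0.2478]
orientation: [[0.973, -0.232, 0.004], [-0.232, -0.973, 0.002], [0.003, -0.002, -1.0]]
ft_force: [0.8, -0.6, 0.5]
opening: -0.001
```

```bash
python3 look.py wrist:w3 side:s3
```

```text
2.2833 [ 0.5586 -0.2804  0.2485] [[0.9728, -0.2314, 0.0051], [-0.2314, -0.9729, 0.0008], [0.0048, -0.0019, -1.0]] [ 0.26 -1.02  0.67] -0.0013008613939632042
```

View pics/w3.png

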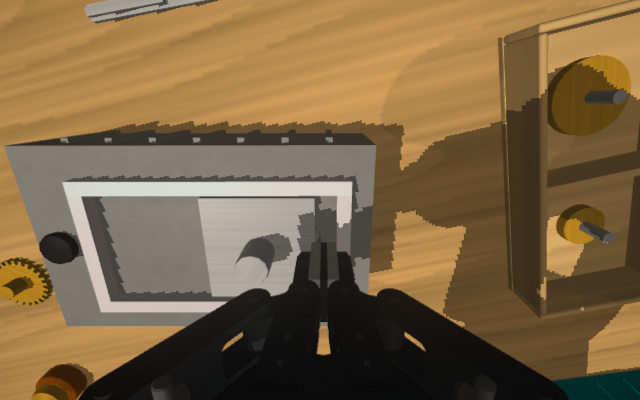

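servo_tool([
  [[-1,0.0025,0.0105,-0.002,0,0,0],[-1,0.005,0.021,-0.002,0,0,0],[-1,0.0075,0.032,-0.002,0,0,0],[-1,0.01,0.042,-0.002,0,0,0],[-1,0.0125,0.053,-0.002,0,0,0],[-1,0.015,0.064,-0.002,0,0,0],[-1,0.0175,0.074,-0.002,0,0,0],[-1,0.02,0.085,-0.002,0,0,0],[-1,0.0225,0.095,-0.002,0,0,0],[-1,0.025,0.106,-0.002,0,0,0]],
])

```text
time_s: 3.12
tool_pos: [0.5712, -0.2269, 0.2475]
orientation: [[0.973, -0.231, 0.005], [-0.231, -0.973, 0.001], [0.005, -0.002, -1.0]]
ft_force: [0.4, -1.3, 1.6]
opening: 0.0
```

```bash
python3 look.py wrist:w4
```

```text
3.1667 [ 0.5714 -0.2259  0.2474] [[0.9729, -0.231, 0.005], [-0.231, -0.9729, 0.0017], [0.0045, -0.0028, -1.0]] [0.81 0.15 0.39] 0.0007707591443353686
```

View pics/w4.png

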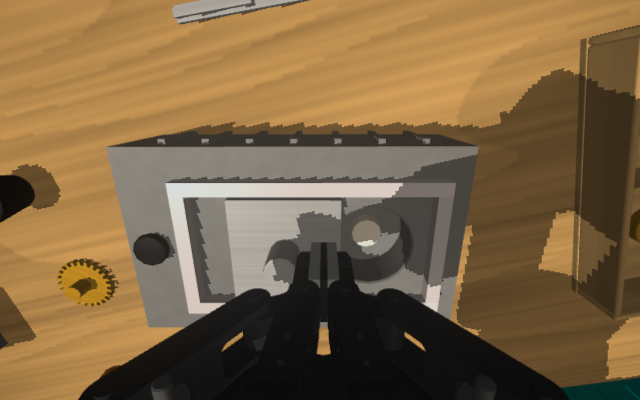

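servo_tool([
  [[-1,0.0015,0.006,0,0,0,0],[-1,0.003,0.012,0,0,0,0],[-1,0.0045,0.018,0,0,0,0],[-1,0.006,0.024,0,0,0,0],[-1,0.0072,0.03,0,0,0,0],[-1,0.0078,0.033,0,0,0,0]],
])

```text
time_s: 3.67
tool_pos: [0.5753, -0.209, 0.2473]
orientation: [[0.973, -0.231, 0.005], [-0.231, -0.973, 0.002], [0.004, -0.003, -1.0]]
ft_force: [-0.4, -1.4, 0.4]
opening: -0.004
```

servo_tool([
  [[-1,0.0005,0.002,0,0,0,0],[-1,0.001,0.004,0,0,0,0],[-1,0.0014,0.006,0,0,0,0]],
])

```text
time_s: 3.92
tool_pos: [0.576, -0.206, 0.2473]
orientation: [[0.973, -0.231, 0.005], [-0.231, -0.973, 0.002], [0.004, -0.003, -1.0]]
ft_force: [0.8, -2.3, 0.2]
opening: 0.003
```

```bash
python3 look.py wrist:w5
```

```text
3.9667 [ 0.5761 -0.206   0.2473] [[0.973, -0.2308, 0.0051], [-0.2309, -0.973, 0.0015], [0.0046, -0.0026, -1.0]] [-0.32 -1.39 -0.66] -0.0036102824686583272
```

View pics/w5.png

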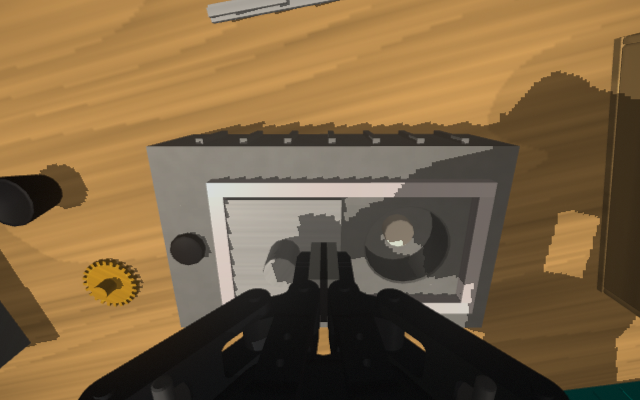

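servo_tool([
  [[-1,0.0005,0.002,0,0,0,0],[-1,0.001,0.004,0,0,0,0],[-1,0.0014,0.006,0,0,0,0],[-1,0.0014,0.006,0,0,0,0]],
])

```text
time_s: 4.3
tool_pos: [0.5766, -0.2045, 0.2482]
orientation: [[0.973, -0.231, 0.005], [-0.231, -0.973, -0.002], [0.005, 0.001, -1.0]]
ft_force: [-3.4, -7.5, 4.2]
opening: -0.0
```

servo_tool([
  [[-1,0.0005,0.002,0,0,0,0],[-1,0.001,0.004,0,0,0,0],[-1,0.001,0.004,0,0,0,0]],
])

```text
time_s: 4.55
tool_pos: [0.5768, -0.2038, 0.2488]
orientation: [[0.973, -0.231, 0.004], [-0.231, -0.973, -0.005], [0.005, 0.004, -1.0]]
ft_force: [-4.3, -7.1, 3.6]
opening: -0.001
```

```bash
python3 look.py wrist:w6; python3 -c "
import cv2
a=cv2.imread('pics/w6.png')[150:310,160:520]; cv2.imwrite('pics/w6c.png',cv2.resize(a,None,fx=2.2,fy=2.2,interpolation=cv2.INTER_CUBIC))"
```

```text
4.6 [ 0.5768 -0.2037  0.2488] [[0.9729, -0.231, 0.0043], [-0.231, -0.9729, -0.0045], [0.0052, 0.0034, -1.0]] [-5.18 -6.95  3.03] -0.00017809347129461284
```

View pics/w6c.png

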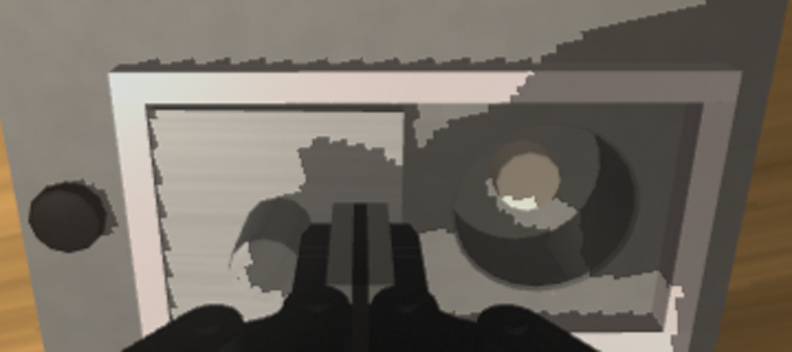

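servo_tool([
  [[-1,-0.0024,-0.01,0,0,0,0],[-1,-0.0048,-0.02,0.03,0,0,0],[-1,-0.012,-0.05,0.09,0,0,0],[-1,-0.024,-0.099,0.09,0,0,0],[-1,-0.024,-0.099,0.09,0,0,0],[-1,-0.024,-0.099,0.09,0,0,0],[-1,-0.024,-0.099,0.09,0,0,0]],
])

```text
time_s: 5.18
tool_pos: [0.5645, -0.2528, 0.293]
orientation: [[0.973, -0.232, 0.003], [-0.232, -0.973, -0.003], [0.004, 0.002, -1.0]]
ft_force: [0.1, 0.3, 0.1]
opening: 0.004
```

```bash
python3 look.py wrist:w7 side:s7 top:t7
```

```text
5.3333 [ 0.5647 -0.2523  0.2928] [[0.9731, -0.2303, 0.0029], [-0.2303, -0.9731, -0.0032], [0.0035, 0.0024, -1.0]] [-0.22 -0.18  0.38] 0.004474124562815126
```

View pics/w7.png

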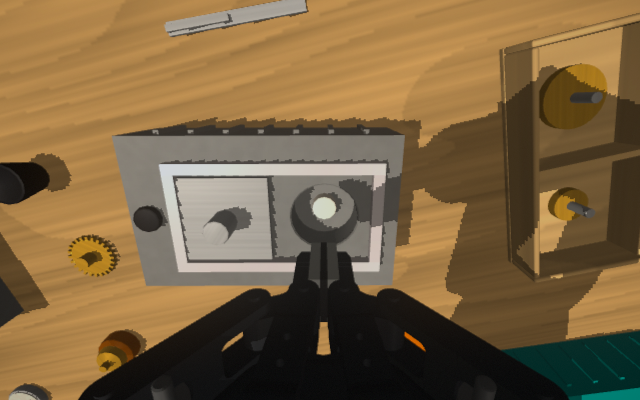

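View pics/s7.png

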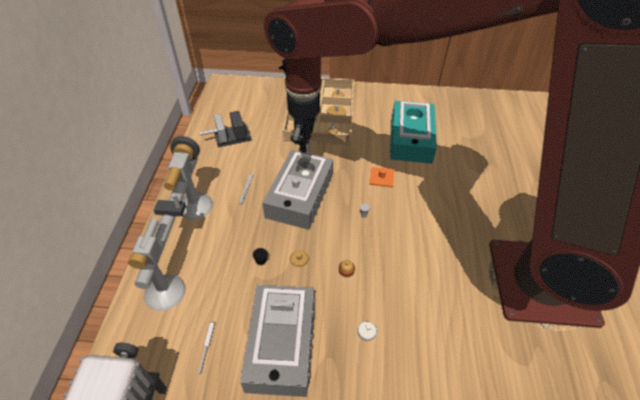

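```bash
python3 - <<'E'
from h import *
c=np.load("w7.npz")
print(ray(c,324,207.5,.042))
cen=np.array([.575,-.2096]);a=np.radians(-13.3);y=np.array([-np.sin(a),np.cos(a)])
print(cen-.045*y)
# tip predicted pixel
s_t=np.array([.5647,-.2523,.2928])+.173*np.array([.0029,-.0032,-1]); print(s_t,proj(c,s_t))
import cv2
a=cv2.imread('pics/w7.png')[150:310,240:420]; cv2.imwrite('pics/w7c.png',cv2.resize(a,None,fx=3.5,fy=3.5,interpolation=cv2.INTER_CUBIC))
E
```

```text
[ 0.56559978 -0.2534482   0.042     ]
[ 0.56464776 -0.25339305]
[ 0.5652017 -0.2528536  0.1198   ] [323.63928449 257.82755426]
```

View pics/w7c.png

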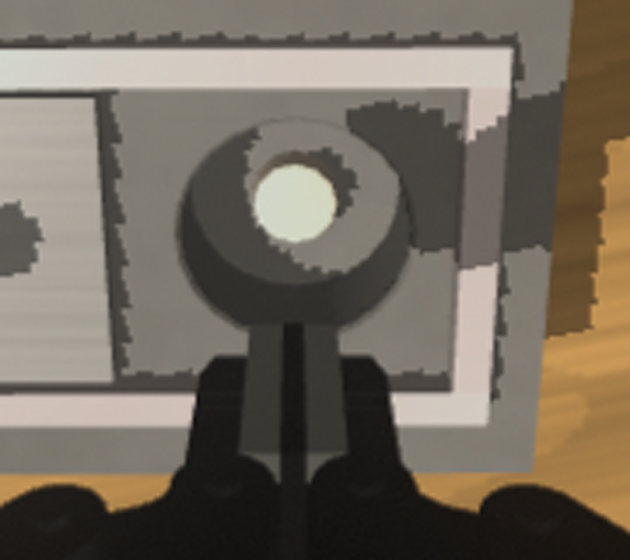

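servo_tool([
  [[-1,0.001,-0.001,-0.04,0,0,0],[-1,0.001,-0.001,-0.08,0,0,0],[-1,0.001,-0.001,-0.11,0,0,0],[-1,0.001,-0.001,-0.13,0,0,0],[-1,0.001,-0.001,-0.142,0,0,0],[-1,0.001,-0.001,-0.142,0,0,0],[-1,0.001,-0.001,-0.142,0,0,0]],
])

```text
time_s: 5.92
tool_pos: [0.5654, -0.2527, 0.222]
orientation: [[0.973, -0.23, 0.003], [-0.23, -0.973, -0.003], [0.004, 0.002, -1.0]]
ft_force: [0.5, -0.1, 0.7]
opening: 0.002
```

```bash
python3 look.py wrist:w8
```

```text
5.9667 [ 0.5657 -0.2529  0.2227] [[0.9732, -0.2301, 0.0041], [-0.2301, -0.9732, -0.0038], [0.0048, 0.0028, -1.0]] [ 1.25 -0.41  0.35] 0.0024932010991249873
```

View pics/w8.png

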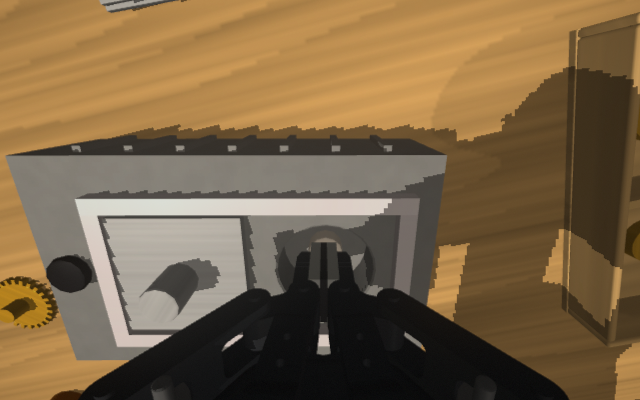

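servo_tool([
  [[-1,0,0,-0.006,0,0,0],[-1,0,0,-0.012,0,0,0],[-1,0,0,-0.016,0,0,0],[-1,0,0,-0.02,0,0,0],[-1,0,0,-0.02,0,0,0]],
])

```text
time_s: 6.38
tool_pos: [0.5659, -0.253, 0.2128]
orientation: [[0.973, -0.23, 0.005], [-0.23, -0.973, -0.004], [0.006, 0.003, -1.0]]
ft_force: [1.3, -0.1, 2.3]
opening: 0.0
```

servo_tool([
  [[-1,0,0,-0.004,0,0,0],[-1,0,0,-0.008,0,0,0],[-1,0,0,-0.008,0,0,0]],
])

```text
time_s: 6.63
tool_pos: [0.566, -0.2531, 0.2095]
orientation: [[0.973, -0.23, 0.005], [-0.23, -0.973, -0.004], [0.006, 0.003, -1.0]]
ft_force: [-0.5, 1.3, 4.9]
opening: 0.001
```

servo_tool([
  [[-1,0,0,-0.004,0,0,0],[-1,0,0,-0.008,0,0,0],[-1,0,0,-0.008,0,0,0]],
])

```text
time_s: 6.88
tool_pos: [0.5664, -0.2533, 0.209]
orientation: [[0.973, -0.23, 0.004], [-0.23, -0.973, -0.004], [0.005, 0.003, -1.0]]
ft_force: [-10.6, 6.3, 26.2]
opening: -0.0
```

servo_tool([
  [[-1,0,0,-0.004,0,0,0],[-1,0,0,-0.004,0,0,0],[-1,0,0,-0.004,0,0,0],[-1,0,0,-0.004,0,0,0],[-1,0,0,-0.004,0,0,0],[-1,0,0,-0.004,0,0,0],[-1,0,0,-0.004,0,0,0]],
])

```text
time_s: 7.47
tool_pos: [0.5664, -0.2532, 0.2092]
orientation: [[0.973, -0.23, 0.004], [-0.23, -0.973, -0.004], [0.005, 0.003, -1.0]]
ft_force: [-7.6, 4.6, 17.3]
opening: 0.001
```

servo_tool([
  [[-1,0,0,-0.004,0,0,0],[-1,0,0,-0.004,0,0,0],[-1,0,0,-0.004,0,0,0],[-1,0,0,-0.004,0,0,0],[-1,0,0,-0.004,0,0,0],[-1,0,0,-0.004,0,0,0],[-1,0,0,-0.004,0,0,0]],
])

```text
time_s: 8.05
tool_pos: [0.5665, -0.2532, 0.2092]
orientation: [[0.973, -0.229, 0.003], [-0.229, -0.973, -0.004], [0.004, 0.003, -1.0]]
ft_force: [-7.1, 3.5, 16.6]
opening: 0.002
```

servo_tool([
  [[-1,0,0,0.04,0,0,0],[-1,0,0,0.11,0,0,0],[-1,0,0,0.168,0,0,0],[-1,0,0,0.168,0,0,0],[-1,0.015,0.07,0.168,0,0,0],[-1,0.03,0.14,0.168,0,0,0],[-1,0.043,0.198,0.168,0,0,0],[-1,0.043,0.198,0.168,0,0,0],[-1,0.043,0.198,0.168,0,0,0]],
])

```text
time_s: 8.8
tool_pos: [0.5881, -0.1527, 0.2926]
orientation: [[0.974, -0.226, 0.002], [-0.226, -0.974, -0.004], [0.003, 0.003, -1.0]]
ft_force: [0.2, -0.4, -0.6]
opening: -0.0
```

```bash
python3 look.py wrist:w9 top:t9
```

```text
8.9 [ 0.5879 -0.1546  0.2928] [[0.9734, -0.229, 0.0028], [-0.229, -0.9734, -0.0046], [0.0037, 0.0038, -1.0]] [ 0.22  0.74 -0.13] -0.001875402358187889
```

View pics/w9.png

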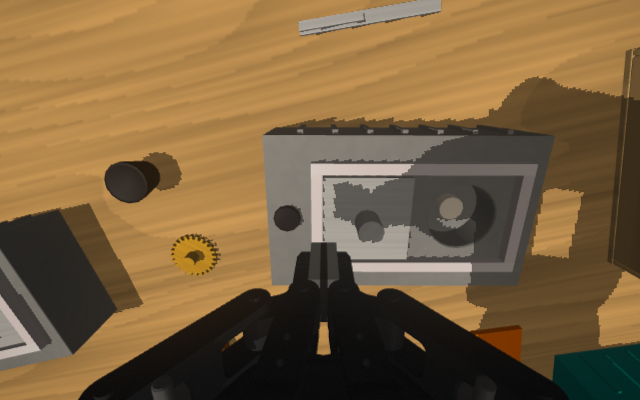

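servo_tool([
  [[-1,0,0,-0.03,0,0,0],[-1,0,0,-0.06,0,0,0],[-1,0,0,-0.08,0,0,0],[-1,0,0,-0.091,0,0,0],[-1,0,0,-0.091,0,0,0],[-1,0,0,-0.091,0,0,0]],
])

```text
time_s: 9.4
tool_pos: [0.5878, -0.1552, 0.2472]
orientation: [[0.973, -0.23, 0.002], [-0.23, -0.973, -0.004], [0.003, 0.004, -1.0]]
ft_force: [-0.1, -0.5, 0.1]
opening: -0.0
```

```bash
python3 look.py wrist:w10
```

```text
9.45 [ 0.5881 -0.1552  0.2479] [[0.9733, -0.2296, 0.0034], [-0.2296, -0.9733, -0.0048], [0.0044, 0.0039, -1.0]] [0.14 0.16 0.66] -0.00338522079326771
```

View pics/w10.png

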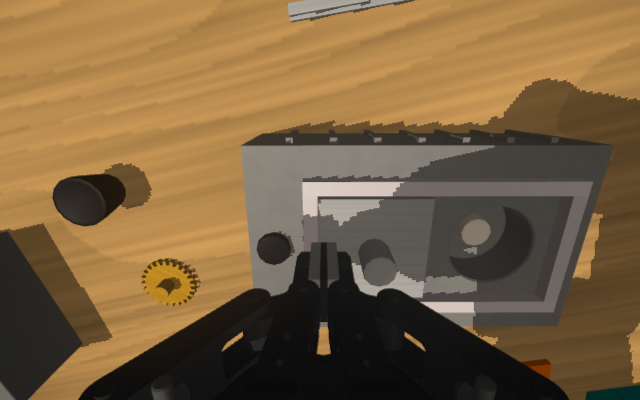

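servo_tool([
  [[-1,-0.0023,-0.0097,-0.001,0,0,0],[-1,-0.0046,-0.0195,-0.001,0,0,0],[-1,-0.007,-0.029,-0.001,0,0,0],[-1,-0.0092,-0.039,-0.001,0,0,0],[-1,-0.0115,-0.0486,-0.001,0,0,0],[-1,-0.0138,-0.0584,-0.001,0,0,0],[-1,-0.016,-0.068,-0.001,0,0,0],[-1,-0.0184,-0.078,-0.001,0,0,0],[-1,-0.0207,-0.0876,-0.001,0,0,0],[-1,-0.023,-0.0973,-0.001,0,0,0]],
])

```text
time_s: 10.28
tool_pos: [0.5764, -0.2043, 0.2473]
orientation: [[0.973, -0.23, 0.003], [-0.23, -0.973, -0.005], [0.004, 0.004, -1.0]]
ft_force: [-0.4, 1.0, 1.0]
opening: -0.001
```

servo_tool([
  [[-1,-0.0018,-0.0078,-0.001,0,0,0],[-1,-0.0036,-0.0156,-0.001,0,0,0],[-1,-0.0055,-0.0234,-0.001,0,0,0],[-1,-0.0074,-0.031,-0.001,0,0,0],[-1,-0.0092,-0.039,-0.001,0,0,0],[-1,-0.0102,-0.043,-0.001,0,0,0]],
])

```text
time_s: 10.78
tool_pos: [0.5712, -0.2264, 0.2467]
orientation: [[0.973, -0.23, 0.003], [-0.23, -0.973, -0.005], [0.004, 0.004, -1.0]]
ft_force: [1.1, 1.8, 0.6]
opening: 0.002
```

```bash
python3 look.py wrist:w11
```

```text
10.8333 [ 0.5711 -0.2265  0.2467] [[0.9732, -0.2301, 0.0031], [-0.23, -0.9732, -0.0051], [0.0042, 0.0042, -1.0]] [ 0.02 -0.62  0.01] -0.0014807028984447847
```

View pics/w11.png

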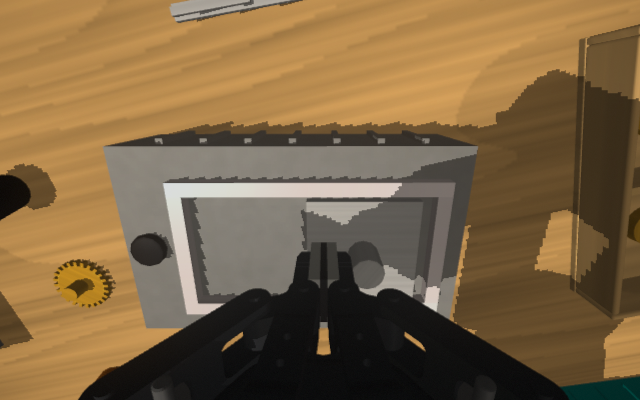

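servo_tool([
  [[-1,-0.001,-0.004,0,0,0,0],[-1,-0.002,-0.008,0,0,0,0],[-1,-0.0028,-0.012,0,0,0,0],[-1,-0.0033,-0.014,0,0,0,0],[-1,-0.0033,-0.014,0,0,0,0]],
])

```text
time_s: 11.25
tool_pos: [0.5694, -0.2334, 0.2467]
orientation: [[0.973, -0.23, 0.003], [-0.23, -0.973, -0.004], [0.004, 0.004, -1.0]]
ft_force: [0.3, 1.7, 0.4]
opening: 0.001
```

servo_tool([
  [[-1,-0.0005,-0.002,0,0,0,0],[-1,-0.001,-0.004,0,0,0,0],[-1,-0.0014,-0.006,0,0,0,0],[-1,-0.0014,-0.006,0,0,0,0]],
])

```text
time_s: 11.58
tool_pos: [0.5692, -0.2348, 0.247]
orientation: [[0.973, -0.23, 0.003], [-0.23, -0.973, -0.001], [0.004, -0.0, -1.0]]
ft_force: [0.5, 10.7, 3.5]
opening: 0.002
```

servo_tool([
  [[-1,-0.0005,-0.002,0,0,0,0],[-1,-0.001,-0.004,0,0,0,0],[-1,-0.001,-0.005,0,0,0,0]],
])

```text
time_s: 11.83
tool_pos: [0.5691, -0.2355, 0.2472]
orientation: [[0.973, -0.23, 0.004], [-0.23, -0.973, 0.003], [0.003, -0.004, -1.0]]
ft_force: [1.0, 11.9, 4.9]
opening: 0.003
```

```bash
python3 look.py wrist:w12; python3 -c "
import cv2
a=cv2.imread('pics/w12.png')[150:310,160:520]; cv2.imwrite('pics/w12c.png',cv2.resize(a,None,fx=2.2,fy=2.2,interpolation=cv2.INTER_CUBIC))"
```

```text
11.8833 [ 0.5691 -0.2355  0.2472] [[0.9733, -0.2295, 0.0037], [-0.2295, -0.9733, 0.0029], [0.003, -0.0037, -1.0]] [ 0.73 11.73  4.29] 0.00020745399125066973
```

View pics/w12c.png

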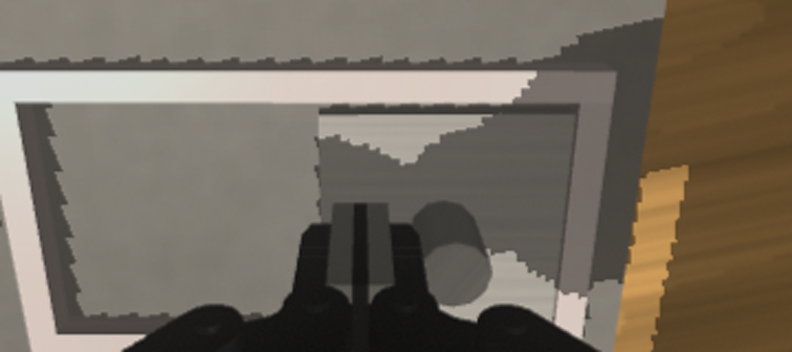

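Home stop reached: the force rose to 12 N and the cover lies against the stop. I'll back off, lift away and look again.

servo_tool([
  [[-1,0.0024,0.01,0,0,0,0],[-1,0.0048,0.02,0.01,0,0,0],[-1,0.005,0.022,0.07,0,0,0],[-1,0.005,0.022,0.14,0,0,0],[-1,-0.06,0.022,0.2,0,0,0],[-1,-0.13,0.022,0.22,0,0,0],[-1,-0.16,0.022,0.22,0,0,0],[-1,-0.16,0.022,0.22,0,0,0],[-1,-0.16,0.022,0.22,0,0,0]],
])

```text
time_s: 12.63
tool_pos: [0.4888, -0.2247, 0.358]
orientation: [[0.973, -0.231, 0.005], [-0.231, -0.973, 0.002], [0.005, -0.003, -1.0]]
ft_force: [0.2, -0.6, -0.7]
opening: 0.002
```

```bash
python3 look.py wrist:w13 side:s13; python3 -c "
import cv2
a=cv2.imread('pics/w13.png')[20:240,120:520]; cv2.imwrite('pics/w13c.png',cv2.resize(a,None,fx=2,fy=2,interpolation=cv2.INTER_CUBIC))"
```

```text
12.7333 [ 0.4896 -0.2246  0.3572] [[0.9733, -0.2297, 0.0041], [-0.2297, -0.9733, 0.0026], [0.0034, -0.0035, -1.0]] [-0.68  0.56 -0.37] -0.0016646567878104354
```

View pics/w13c.png

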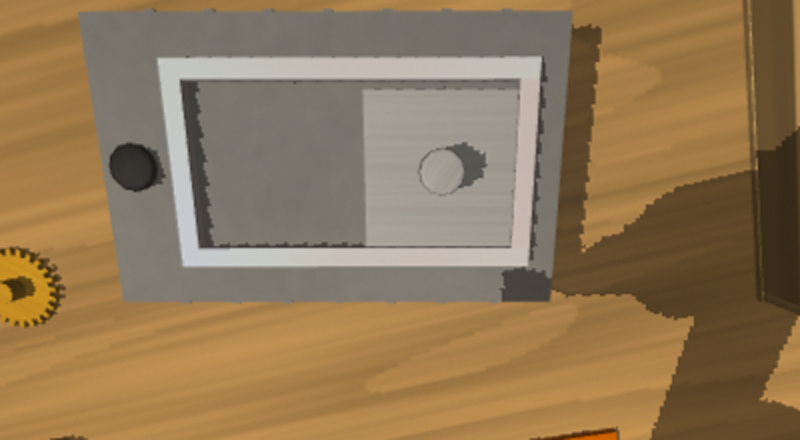

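View pics/s13.png

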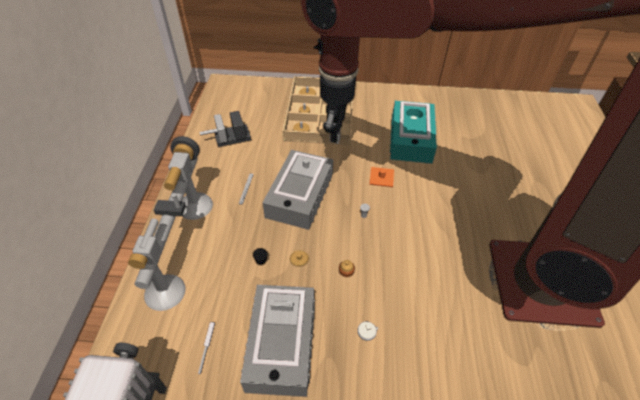

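The cover lies against the home stop with no gap (right edge at crop x≈517), flat between the rails. The bystanders and the other box are unmoved, and the arm is clear of everything.

```bash
python3 - <<'E'
from h import *
c=np.load("w13.npz")
cen=np.array([.575,-.2096]);a=np.radians(-13.3);R=np.array([[np.cos(a),-np.sin(a)],[np.sin(a),np.cos(a)]])
print((R.T@(ray(c,120+441/2,20+171/2,.088)[:2]-cen))*1000)
from rig import workorder
workorder.sign_off()
E
```

```text
[ -1.14223832 -46.52652681]
the job is handed in; nothing more can be done
```

The lathe drive's key has been pressed and the cover is back home over the well; I handed the job in at about 12.7 s of the 58 s allowed.

- **Opening:** I pushed the cover on the grey box with the round post along its rails until the force rose to about 8 N at the far stop, and the picture showed the well open.
- **Key:** I pressed it with shut fingertips to the bottom. The fingertips were about 36 mm above the table, as expected for fully down. I held it there for about 1.3 s; the upward force was 26 N at first, then about 17 N. The key looked up again in the picture taken afterwards.
- **Closing:** I pushed the cover back until the force rose to about 12 N at the home stop, then backed off and lifted clear.

**Last checks:**
- The post measured y = -46.5 mm in the box frame, against -47 mm at the home stop, and the picture showed no gap to the stop.
- The cover lies flat between its rails.
- By eye, the other box and the loose things were where they started.
- The gripper was touching nothing.

No check failed or disagreed. The hand-in gave no verdict.

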